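# Press a covered button in the milliner's fly press

## Robot

A 6-joint arm with a two-finger parallel gripper is mounted at the origin on the work surface. World frame = base frame: x ahead of the robot, y to its left, z up, the work surface at z = 0. Lengths are in m, angles in rad, forces in N, time in s.
With the tool pointing down it reaches from about 0.35 to 0.925 m from the base axis. Payload 6.4 kg.
Tool frame: the origin (TCP) lies at the very end of the fingers, on their centre line; the grasp point (between the pads) lies 19 mm behind it; z points along the fingers, y is the line along which they close (so a half turn about z gives the same grasp; the last joint's range is limited). The gripper opens to 94 mm and grips with 3 to 60 N. Pads are 16 mm wide; open, the fingers measure 119 mm over their backs; the gripper's body (75 mm by 177 mm) begins 78 mm behind the grasp point.
Start: joints at [-1.452, 0.245, 1.558, -0, 1.339, -0.174], TCP at [0.188, -0.622, 0.205] pointing down, gripper open.
Joint ranges: [-3.13, 3.13], [-1.02, 2.26], [0.13, 2.54], [-0.95, 4.09], [0.21, 2.88], [-2.74, 2.74]. Speed limits (rad/s): [2.57, 2.57, 3.14, 3.14, 3.14, 3.14].

## Interface

Orientations are given as a unit quaternion [w, x, y, z].
In Python, from bench import readout, optics, ctrl gives the robot as it stands.
- The arm moves only by the tool send_rows, never from a script. Its argument "motion" is a list of rows, each an object of numbers: "gripper": the closure, from -1 (fully open) to 1 (shut), so that 0 is half open; "x", "y", "z": the shift along the world's x, y, z in m; "wx", "wy", "wz": the turn, a rotation vector about the world's x, y, z in rad. In form: [{"gripper": .., "x": .., "y": .., "z": .., "wx": .., "wy": .., "wz": ..}, ...]. A call has 1 to 10 rows; each row shifts and turns the commanded pose from where the row before left it; what a row does not reach is not made up. A row lasts 1/10 s, in which the tool goes at most 50 mm and 8.59 degrees, less where a joint would pass 70% of its speed; a pose out of reach is approached as far as the arm can. A call is refused whole if a number of a shift passes 0.05 or a number of a turn 0.15, either way. A call with a gripper value outside its range is refused whole. The fingers move at their own pace and stop on an object; "grip_force" is the grip in N (left out, the last holds). Time passes only in rows, so rows that do not move let the fingers close. It gives the time, the measured TCP pose, the force, the opening and the grip force at its end, in the units of the state.
- readout.state(): the state, without advancing time (a new reading comes with each control period).
- optics.snapshot(name): name is "scene" or "top" or "wrist"; returns the picture (480x640x3 uint8, red, green, blue); there is no depth.
- optics.camera_params(name): a dict with "fov_y" (degrees; the focal length in pixels is half the picture's height over the tangent of half this angle, whatever the lens; pixels are square), "cx", "cy" (the principal point, pixels), "R" (3x3) and "t" (3): a world point X has camera coordinates R X + t; the wrist camera has in their place "tool_from_camera" (4x4, takes a point from camera to tool coordinates, whose origin is the TCP and whose axes are the flange's). Camera axes: x right, y down, z forward; pixel columns grow to the right and rows downward; lengths in m; the calibration is good to about 2 mm. The wrist camera is an equidistant fisheye: a pixel r from the principal point sees the ray r / f radians off the axis. A picture is of the moment at which its call begins: read the wrist's pose just before it. camera_params takes no time and is no camera call.
- ctrl.sign_off(): hands the job in; it is judged then, once.
The state is a dict: "clock": time; "q": joint angles; "qvel": joint speeds; "effort": joint torques, N m; "eef_pos": TCP position; "eef_rot": TCP orientation; "ft_force": force on the tool from outside, world axes, zero at the start; "moment": the same for the moment, N m; "gripper_width": opening from 0.0 (shut) to 1.0 (fully open); "gripper_force": force on a finger pad.
Only numpy, scipy, OpenCV 4.12 (cv2) and the standard library are available. Lean on these libraries where they do the work, as an engineer would, in place of code of your own. Each camera call takes 0.05 s, during which the arm holds its last target. There are 200 camera calls.

## Task

Press the covered button that is loaded in the green button press. Push the die slide fully home under the ram with a fingertip, then push the fly arm round with one finger, clockwise seen from above, until it comes up against its stop, so that the ram presses the die's brass plunger down, and leave the press shut like that so the glue sets. Nothing is to be picked up: the die stays in its seat in the slide and the other things on the table are left where they stand.

Things in the scene. Friction and masses are not known exactly. Their poses are not given: they have to be found in the camera images.
- press: Green C-frame fly press, fixed. Origin on the screw axis, on the table top. Its -x points out of the open front (slide side), +x to the column, z up. Base x -95 to 155, 130 wide, 25 high; column 70 wide at x 87 to 143, overhang and round head (66 dia), all 190 high. Front faces roughly the robot's right (-y), turned up to 0.3 rad either way.
- slide (a joint): Die slide, an aluminium plate in rails on the base, moving along the press's +x. 0 = fully out, 0.045 m = fully home against its end stop, the die then exactly under the ram. Starts fully out. Friction about 2 N; stays where it is left.
- slide_plate (a point): Centre of the outer face of the slide's black push plate, an upright plate 56 wide, 8 thick, from 26 to 76 above the table; this point is 61 above the table. The face looks along the press's -x; push it along the press's +x. It stands 173 in front of the screw axis with the slide fully out and 128 with the slide home. Axes as the press.
- slide_nest (a point): Floor of the round seat in the slide in which the die stands (7 deep, 43 across, 38 above the table). Axes as the press.
- die: Loose steel button die, a 40 dia by 26 high cup with a brass plunger on top, standing in the slide's seat and carried along by it. Origin at the centre of its underside, z up. Holds the button to be pressed.
- plunger (a joint): Spring-loaded brass plunger of the die, 24 dia, standing 8 proud of it. 0 = up, grows as it is pressed in (m, 0.007 at most); 2.5 N per mm. With the slide home and the press fully shut the ram holds it about 0.005 in.
- fly (a joint): Fly arm and screw: level bar 18 dia, a red 42 dia ball at each end (ball centres 140 from the axis). 0 = raised; grows as pushed CLOCKWISE seen from above; 2.2 rad = shut, brass collar on the head. Ram and arm sink 8 mm per rad; the ram meets the plunger at about 1.58. Starts at 0 to 0.6. Friction 0.3 N m (3 N at 100 from the axis), 0.1 more on the plunger; stays where left.
- fly_hub (a point): On the screw axis at the height of the fly arm's centre line: 236 above the table when raised, 218 when shut.
- fly_a (a point): On the centre line of one half of the fly arm, 100 from the axis. At fly = 0 this half points to the press's -y side (away from the robot), 0.17 rad towards the column; as the press shuts it swings over the open front of the press.
- fly_b (a point): The same on the opposite half of the arm (points towards the robot at the start and swings over the column as the press shuts).
- ram_face (a point): Centre of the lower face of the steel ram (26 dia).
- spare_die_brass: Spare brass die standing on the table, 40 dia by 34 high. Origin under its centre. Leave alone.
- spare_die_steel: Spare steel die, same size. Leave alone.
- spool_red: Spool of red thread standing upright, 38 dia by 56 high. Leave alone.
- spool_black: Spool of black thread, same size. Leave alone.
- button_tin: Round blue tin with a metal lid, 82 dia by 46 high. Leave alone.
- glue: White glue bottle with orange nozzle, 44 dia by 122 high. Leave alone.
- shears: Orange-handled shears lying flat, 215 long. Leave alone.
Things that resemble listed ones, but are neither listed nor needed, are in the scene too. What is shaped like the die but pink is not meant.

How it is judged:
On the way, in this order (a step that is already met when the one before it is completed fails the run):
1. the die slide is pushed fully home while the ram is still up (value of joint slide above 0.0435 m and value of joint fly below 1 rad), for 0.2 s.
2. the fly arm is pushed round to its stop and the ram holds the plunger down (value of joint slide above 0.0435 m and value of joint fly above 2.1 rad and value of joint plunger above 0.0035 m), for 0.2 s.
At the end, for the whole second after the job is handed in: The slide is home (within 1.5 mm of its stop), the fly arm is within 0.1 rad of its stop, the die stands under the ram (within 4 mm) with its plunger held at least 3.5 mm down, and everything is still (all of step 2 and horizontal distance between die and ram_face below 0.004 m and velocity of joint fly between -0.05 and 0.05 rad/s); the robot touches nothing.
It fails at once if the press is pushed with the arm or the gripper's body instead of the fingers (contact force between the arm and press above 3 N).
It fails at once if the die is lifted or knocked out of its seat in the slide (distance between die and slide_nest above 0.006 m or angle between die's own z axis and vertical above 0.2 rad).
It fails at once if one of the other things on the table is moved more than 15 mm, lifted or knocked over (distance of any of spare_die_brass, spare_die_steel, spool_red, spool_black, button_tin, glue, shears from where it was at the start of the episode above 0.015 m or angle between any of spare_die_brass, spare_die_steel, spool_red, spool_black, button_tin, glue, shears's own z axis and vertical above 0.3 rad).
It also fails if it takes over 51 s, if anything falls off the work surface, if the arm or the gripper's body presses on something with over 40 N, if the wrist force passes 120 N, or if a joint passes its speed limit or range.

## Working session

There is one attempt and no reset: what is moved stays moved. The work goes in short steps, Python scripts to look and compute and a tool call to move; the robot and the scene stay as the last step left them, time stands still between calls to the robot, and variables do not carry over. Pictures are saved under pics/ and viewed, at most 10 in all, crops included, and the job is handed in when it is done.

Besides the shell and the picture viewer there is one more tool, called as name(argument=value, ...) on one line, values as JSON. send_rows: Moves the arm, as the interface text tells. Its arguments: {"type":"object","properties":{"motion":{"type":"array","items":{"type":"object","properties":{"gripper":{"type":"number"},"x":{"type":"number"},"y":{"type":"number"},"z":{"type":"number"},"wx":{"type":"number"},"wy":{"type":"number"},"wz":{"type":"number"}}}},"grip_force":{"type":"number"}},"required":["motion"]}

```bash
mkdir -p pics
python3 - <<'E'
from bench import readout, optics, ctrl
import cv2
s=readout.state(); print(s)
for n in("scene","top"):
    cv2.imwrite(f"pics/{n}0.png",optics.snapshot(n)[:,:,::-1]); print(optics.camera_params(n))
E
```

```text
{'clock': 0.0, 'q': array([-1.45211157e+00,  2.45785557e-01,  1.55898410e+00,  2.64754590e-05,
        1.33866698e+00, -1.74125219e-01]), 'qvel': array([ 0.00030861,  0.00017554, -0.00066468,  0.00076222,  0.0010662 ,
       -0.00065114]), 'effort': array([-2.49651319e-03, -4.15846395e+01, -3.14595437e+01,  6.83488883e-02,
        3.33056005e-02, -1.45015683e-04]), 'eef_pos': array([ 0.18754565, -0.62174968,  0.20437967]), 'eef_rot': array([-9.21280113e-04,  9.89301944e-01,  1.45879445e-01,  3.84294533e-05]), 'ft_force': array([-0.27308863,  0.50170721,  0.11263212]), 'moment': array([ 0.01900227,  0.00013465, -0.02823719]), 'gripper_force': 0.0, 'gripper_width': 1.0001214401180611}
{'fov_y': 55.77938968496062, 'cx': 320.5038283525352, 'cy': 244.31928475808968, 'R': array([[ 0.90750683, -0.42002702,  0.00294297],
       [-0.3354044 , -0.72885408, -0.59688829],
       [ 0.25285421,  0.54069311, -0.80231896]]), 't': array([-0.45898493,  0.32896601,  0.9698791 ])}
{'fov_y': 53.001000014232005, 'cx': 321.73417664217146, 'cy': 249.93525342079687, 'R': array([[-0.02893314, -0.99956006, -0.00652417],
       [-0.98629757,  0.02960857, -0.16229735],
       [ 0.16241912,  0.001739  , -0.98672033]]), 't': array([0.10459262, 0.57953035, 1.14972623])}
```

View pics/scene0.png

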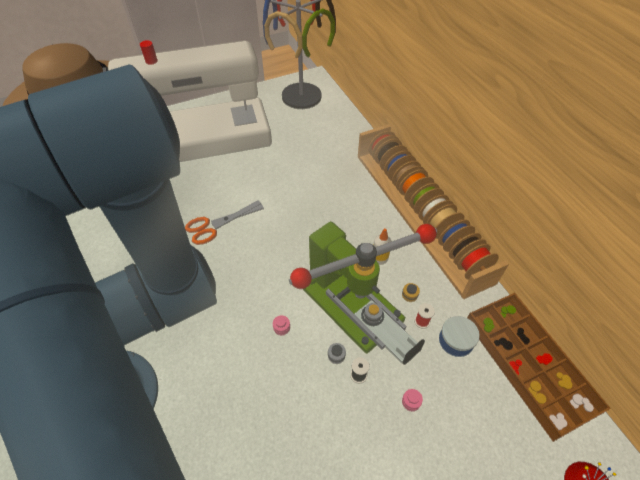

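View pics/top0.png

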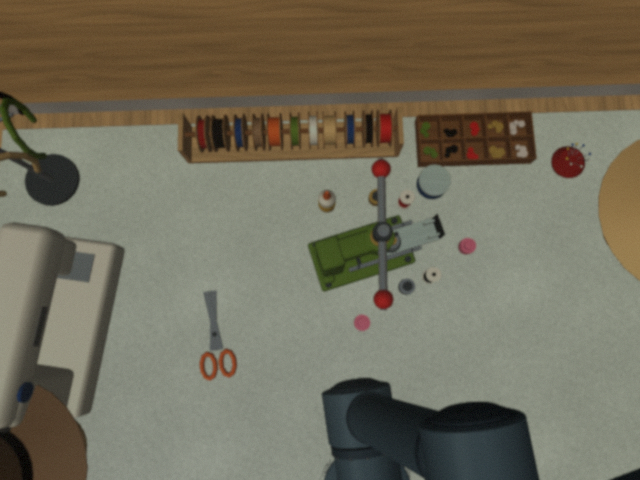

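The scene view shows red balls at (301,278) and (427,233), and the push plate at about (413,350). The top view shows balls at (383,299) and (381,169), the hub at (382,232), and the push plate at (438,226). Spools, spare dies and the tin stand on either side of the slide.

```bash
cat > h.py <<'E'
import numpy as np, cv2
from bench import readout, optics
def cam(n):
    p=optics.camera_params(n); f=240/np.tan(np.radians(p["fov_y"]/2))
    K=np.array([[f,0,p["cx"]],[0,f,p["cy"]],[0,0,1]]); return K,np.array(p["R"]),np.array(p["t"])
C={n:cam(n) for n in("scene","top")}
def ray(n,uv):
    K,R,t=C[n]; d=R.T@np.linalg.solve(K,[uv[0],uv[1],1]); return -R.T@t,d
def onz(n,uv,z):
    o,d=ray(n,uv); return o+d*(z-o[2])/d[2]
def tri(a,b):
    Ps=[C[n][0]@np.c_[C[n][1],C[n][2]] for n in("scene","top")]
    X=cv2.triangulatePoints(Ps[0],Ps[1],np.float64(a),np.float64(b)).ravel(); return X[:3]/X[3]
def proj(n,X):
    K,R,t=C[n]; v=K@(R@X+t); return v[:2]/v[2]
def blobs(im,lo,hi,amin=30):
    h=cv2.cvtColor(im,cv2.COLOR_RGB2HSV); m=cv2.inRange(h,np.array(lo),np.array(hi))
    if lo[0]==0: m|=cv2.inRange(h,np.array([174,*lo[1:]]),np.array([180,*hi[1:]]))
    n,_,st,ce=cv2.connectedComponentsWithStats(m)
    return m,[(ce[i].round(1),st[i].tolist()) for i in range(1,n) if st[i][4]>=amin]
E
python3 - <<'E'
from h import *
np.set_printoptions(precision=4,suppress=True)
I={n:cv2.imread(f"pics/{n}0.png")[:,:,::-1].copy() for n in C}
for n in I:
    print(n,"red",[b for b in blobs(I[n],[0,170,80],[5,255,255],60)[1]])
    m,b=blobs(I[n],[33,110,30],[55,255,200],100); print("green",b)
    m=cv2.morphologyEx(m,cv2.MORPH_CLOSE,np.ones((3,3)))
c=I["scene"][215:375,270:450]; cv2.imwrite("pics/c1.png",cv2.resize(c,None,fx=4.2,fy=3.7,interpolation=2)[:,:,::-1])
c=I["top"][150:330,300:480]; cv2.imwrite("pics/c2.png",cv2.resize(c,(600,600),interpolation=2)[:,:,::-1])
E
```

```text
scene red [(array([146.2,  49.5]), [140, 41, 12, 22, 167]), (array([426.4, 232.7]), [417, 224, 19, 19, 256]), (array([473.8, 257.1]), [462, 248, 27, 22, 256]), (array([298.9, 276.2]), [291, 269, 16, 17, 201]), (array([544.3, 358.6]), [536, 354, 16, 10, 113]), (array([515.6, 365. ]), [510, 360, 12, 14, 90]), (array([581.3, 471.7]), [565, 462, 38, 18, 452])]
green [(array([310.5,  26.4]), [303, 9, 28, 47, 188]), (array([328.8, 245.3]), [310, 222, 46, 47, 1322]), (array([346.7, 297.9]), [304, 260, 92, 92, 2682]), (array([488.2, 324.4]), [484, 318, 10, 14, 104])]
top red [(array([385.4, 127.8]), [381, 114, 11, 28, 267]), (array([200.6, 133.7]), [198, 122, 7, 24, 119]), (array([474. , 128.1]), [470, 122, 10, 14, 99]), (array([471.4, 154. ]), [467, 148, 12, 11, 89]), (array([566.9, 164.1]), [553, 150, 31, 27, 511]), (array([380.6, 168.1]), [373, 160, 16, 16, 200]), (array([382.9, 299.1]), [375, 291, 17, 17, 219])]
green [(array([ 16.3, 123.6]), [0, 98, 45, 61, 534]), (array([294. , 130.6]), [291, 118, 7, 27, 160]), (array([344. , 256.7]), [309, 224, 69, 66, 2807]), (array([398.8, 261.5]), [387, 253, 27, 17, 212])]
```

View pics/c1.png

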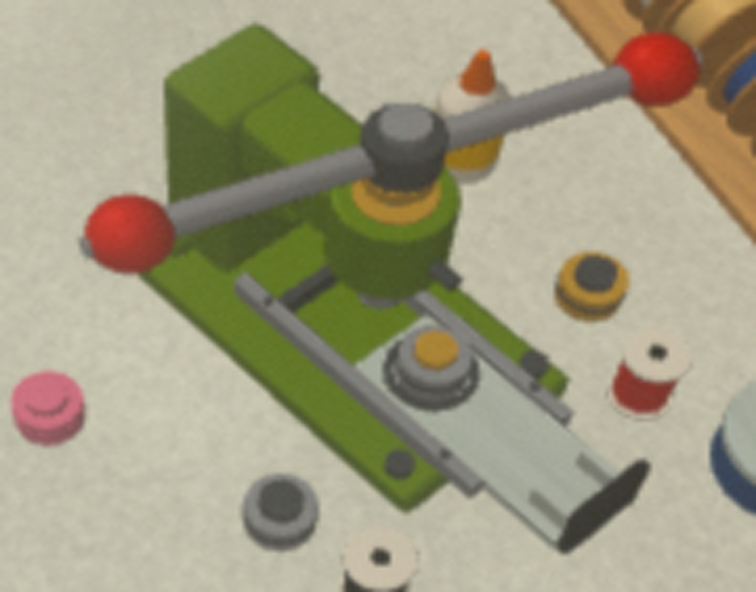

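View pics/c2.png

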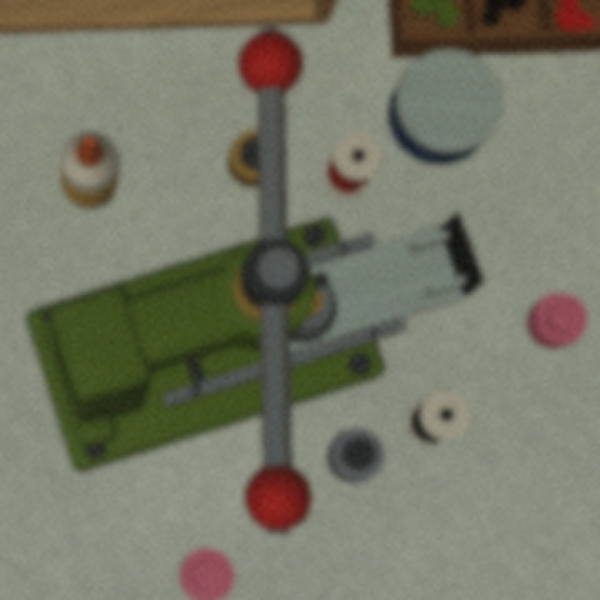

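The crops show the ram axis and die clear, and the plate's black face at c2 (465,250). The arm runs nearly along world x. Next I triangulate the balls and get the press yaw from the base edges.

Run:
```python
from h import *
np.set_printoptions(precision=4,suppress=True)
near=tri((298.9+1,276.2+.8),(382.9,299.1)); far=tri((426.4,232.7),(380.6,168.1))
A=(near+far)/2; print("near",near,"far",far,"axis",A,"len",np.linalg.norm(near-far))
c2=lambda u,v:((u+.5)/3.3333+299.5,(v+.5)/3.3333+149.5)
c1=lambda u,v:((u+.5)/4.2+269.5,(v+.5)/3.7+214.5)
P={k:onz("top",c2(*v),.025)[:2] for k,v in dict(bl=(80,470),br=(383,372),tl=(28,315),tr=(332,218)).items()}
print(P)
for a,b in(("br","bl"),("tr","tl")):
    d=P[b]-P[a]; print("edge",np.linalg.norm(d),"yaw",np.arctan2(d[1],d[0]))
d=P["tl"]-P["bl"]; d2=P["tr"]-P["br"]; print("widths",np.linalg.norm(d),np.linalg.norm(d2),"yaw",np.arctan2(-d[0],d[1])+0,np.arctan2(-d2[0],d2[1]), np.arctan2(d[1],d[0])+np.pi/2)
# plunger top/die: triangulate scene plunger; plate corners
for z in (.076,): print("plate outer top corners",onz("top",c2(460,213),z),onz("top",c2(482,283),z))
for n in C: print(n,"cam",-C[n][1].T@C[n][2])
print("plate tri",tri(c1(645,462),c2(459,215)),tri(c1(557,530),c2(470,291)))
I=cv2.imread("pics/top0.png");J=cv2.imread("pics/scene0.png")
print("spools/objects z at mid: redspool",onz("top",c2(358,157),.056),"tin",onz("top",c2(447,105),.046),"blackspool",onz("top",c2(444,414),.056),"steel",onz("top",c2(358,453),.034),"brass",onz("top",c2(258,157),.034),"glue",onz("top",c2(90,150),.122))
for yaw in np.arange(1.2,1.9,.02)[:0]: pass
for yaw in(1.75,1.80,1.85,1.9):
    x=np.array([np.cos(yaw),np.sin(yaw),0]);y=np.array([-x[1],x[0],0]);o=np.array([A[0],A[1],0])
    pts=[(-95,-65,25),(155,-65,25),(155,65,25),(-95,65,25),(-173,28,76),(-173,-28,76),(-147,0,38)]
    print(yaw)
    for n,off,sx,sy in(("top",(300,150),3.333,3.333),("scene",(270,215),4.2,3.7)):
        print(n,*[((proj(n,o+x*a/1e3+y*b/1e3+[0,0,c/1e3])-off)*[sx,sy]).round(0) for a,b,c in pts])
```

```text
near [ 0.4451 -0.0352  0.2388] far [ 0.7255 -0.0444  0.2378] axis [ 0.5853 -0.0398  0.2383] len 0.2806006166459458
{'bl': array([0.4828, 0.0857]), 'br': array([ 0.5502, -0.1457]), 'tl': array([0.602 , 0.1218]), 'tr': array([ 0.6707, -0.1137])}
edge 0.24097874491720628 yaw 1.854009099657861
edge 0.24535912557066858 yaw 1.8545249635364733
widths 0.12456471792905523 0.12471990155488759 yaw -1.2765416965518022 -1.3116794750607503 1.865050957037991
plate outer top corners [ 0.6596 -0.1996  0.076 ] [ 0.6067 -0.2121  0.076 ]
scene cam [ 0.2816 -0.4774  0.9759]
top cam [0.3879 0.0854 1.2292]
plate tri [ 0.6553 -0.1963  0.0849] [ 0.6025 -0.2062  0.0615]
spools/objects z at mid: redspool [ 0.7099 -0.1308  0.056 ] tin [ 0.7516 -0.2029  0.046 ] blackspool [ 0.5136 -0.1825  0.056 ] steel [ 0.4887 -0.1217  0.034 ] brass [ 0.7183 -0.0581  0.034 ] glue [0.7028 0.0718 0.122 ]
1.75
top [341. 222.] [ 23. 289.] [ 58. 455.] [382. 386.] [487. 306.] [468. 233.] [431. 286.]
scene [568. 394.] [298. 130.] [122. 220.] [383. 507.] [547. 541.] [631. 488.] [545. 506.]
1.8
top [336. 217.] [ 21. 299.] [ 64. 464.] [384. 379.] [485. 294.] [463. 222.] [429. 277.]
scene [571. 387.] [285. 132.] [115. 229.] [394. 506.] [562. 535.] [642. 477.] [555. 499.]
1.85
top [330. 213.] [ 20. 310.] [ 71. 473.] [386. 372.] [483. 283.] [457. 212.] [426. 268.]
scene [572. 379.] [272. 135.] [107. 238.] [405. 505.] [576. 527.] [651. 467.] [565. 492.]
1.9
top [324. 208.] [ 19. 321.] [ 79. 481.] [388. 365.] [481. 271.] [451. 201.] [422. 259.]
scene [574. 371.] [259. 138.] [101. 248.] [415. 504.] [590. 519.] [660. 456.] [574. 484.]
```

send_rows(motion=[{"gripper": 1,"x": 0.03,"y": 0.025,"z": 0,"wx": 0,"wy": 0,"wz": 0.104},{"gripper": 1,"x": 0.03,"y": 0.025,"z": 0,"wx": 0,"wy": 0,"wz": 0.104},{"gripper": 1,"x": 0.03,"y": 0.025,"z": 0,"wx": 0,"wy": 0,"wz": 0.104},{"gripper": 1,"x": 0.03,"y": 0.025,"z": 0,"wx": 0,"wy": 0,"wz": 0.104},{"gripper": 1,"x": 0.03,"y": 0.025,"z": 0,"wx": 0,"wy": 0,"wz": 0.104},{"gripper": 1,"x": 0.03,"y": 0.025,"z": 0,"wx": 0,"wy": 0,"wz": 0.104},{"gripper": 1,"x": 0.03,"y": 0.025,"z": 0,"wx": 0,"wy": 0,"wz": 0.104},{"gripper": 1,"x": 0.03,"y": 0.025,"z": 0,"wx": 0,"wy": 0,"wz": 0.104},{"gripper": 1,"x": 0.03,"y": 0.025,"z": 0,"wx": 0,"wy": 0,"wz": 0.104},{"gripper": 1,"x": 0.03,"y": 0.025,"z": 0,"wx": 0,"wy": 0,"wz": 0.104}], grip_force=20)

```text
clock: 1.1
eef_pos: [0.4885, -0.3709, 0.205]
eef_rot: [-0.0, 0.785, 0.62, -0.0]
ft_force: [1.2, 0.1, 0.1]
gripper_width: 0.185
gripper_force: 0.0
```

send_rows(motion=[{"gripper": 1,"x": 0.031,"y": 0.025,"z": 0,"wx": 0,"wy": 0,"wz": 0.104},{"gripper": 1,"x": 0.031,"y": 0.025,"z": 0,"wx": 0,"wy": 0,"wz": 0.104},{"gripper": 1,"x": 0.031,"y": 0.025,"z": 0,"wx": 0,"wy": 0,"wz": 0.104},{"gripper": 1,"x": 0.031,"y": 0.025,"z": 0,"wx": 0,"wy": 0,"wz": 0.104},{"gripper": 1,"x": 0.033,"y": 0.025,"z": 0,"wx": 0,"wy": 0,"wz": 0.104},{"gripper": 1},{"gripper": 1}])

```text
schema error: expected keys gripper, x, y, z, wx, wy, wz
```

Run:
```python
from h import *
np.set_printoptions(precision=4,suppress=True)
s=readout.state(); print(s["clock"],s["q"],s["eef_pos"],s["eef_rot"],s["ft_force"],s["gripper_width"])
I={n:optics.snapshot(n) for n in("scene","wrist")}
cv2.imwrite("pics/s1.png",I["scene"][150:450,200:600,::-1]); cv2.imwrite("pics/w1.png",I["wrist"][:,:,::-1])
print(optics.camera_params("wrist"))
```

```text
1.1 [-0.834   0.1617  1.6552 -0.      1.3255 -0.6003] [ 0.4885 -0.3709  0.205 ] [-0.0004  0.7847  0.6198 -0.0001] [1.1723 0.0623 0.1017] 0.18534629507173983
{'fov_y': 65.70646984690485, 'cx': 320.8563193063367, 'cy': 241.70936596858576, 'tool_from_camera': array([[ 0.0007, -0.9696, -0.2446,  0.0707],
       [ 1.    ,  0.001 , -0.0011,  0.0003],
       [ 0.0013, -0.2446,  0.9696, -0.1796],
       [ 0.    ,  0.    ,  0.    ,  1.    ]])}
```

View pics/w1.png

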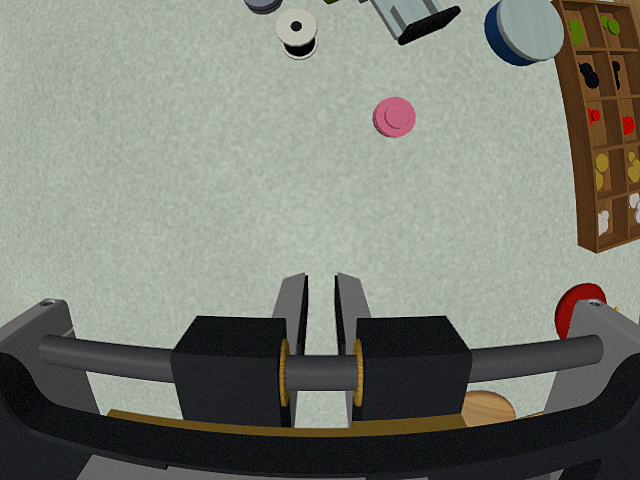

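View pics/s1.png

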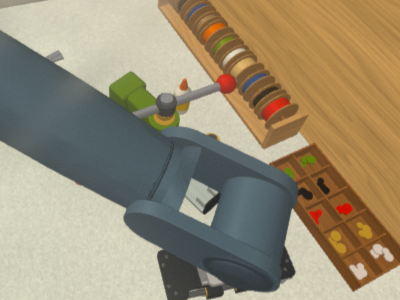

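The wrist view shows the push plate at (420,25), with the gripper nearly shut. The camera sits on the tool +x side, so I will lean the tool back from the press to keep the camera clear of the fly. The scene crop shows the forearm well clear of the press.

send_rows(motion=[{"gripper": 1,"x": 0.031,"y": 0.025,"z": 0,"wx": 0,"wy": 0,"wz": 0.1034},{"gripper": 1,"x": 0.031,"y": 0.025,"z": 0,"wx": 0,"wy": 0,"wz": 0.1034},{"gripper": 1,"x": 0.031,"y": 0.025,"z": 0,"wx": 0,"wy": 0,"wz": 0.1034},{"gripper": 1,"x": 0.031,"y": 0.025,"z": 0,"wx": 0,"wy": 0,"wz": 0.1034},{"gripper": 1,"x": 0.032,"y": 0.025,"z": 0,"wx": 0,"wy": 0,"wz": 0.1034},{"gripper": 1,"x": 0,"y": 0,"z": 0,"wx": 0.0961,"wy": 0.0276,"wz": 0},{"gripper": 1,"x": 0,"y": 0,"z": 0,"wx": 0.0961,"wy": 0.0276,"wz": 0},{"gripper": 1,"x": 0,"y": 0,"z": 0,"wx": 0.0961,"wy": 0.0276,"wz": 0},{"gripper": 1,"x": 0,"y": 0,"z": 0,"wx": 0.0961,"wy": 0.0276,"wz": 0},{"gripper": 1,"x": 0,"y": 0,"z": 0,"wx": 0,"wy": 0,"wz": 0}])

```text
clock: 2.2
eef_pos: [0.6425, -0.2501, 0.2029]
eef_rot: [-0.16, 0.592, 0.781, 0.119]
ft_force: [-0.7, 0.2, -0.9]
gripper_width: 0.007
gripper_force: 0.0
```

send_rows(motion=[{"gripper": 1,"x": 0,"y": 0,"z": -0.03,"wx": 0,"wy": 0,"wz": 0},{"gripper": 1,"x": 0,"y": 0,"z": -0.03,"wx": 0,"wy": 0,"wz": 0},{"gripper": 1,"x": 0,"y": 0,"z": -0.03,"wx": 0,"wy": 0,"wz": 0},{"gripper": 1,"x": 0,"y": 0,"z": -0.03,"wx": 0,"wy": 0,"wz": 0},{"gripper": 1,"x": 0,"y": 0,"z": -0.03,"wx": 0,"wy": 0,"wz": 0},{"gripper": 1,"x": 0,"y": 0,"z": 0,"wx": 0,"wy": 0,"wz": 0},{"gripper": 1,"x": 0,"y": 0,"z": 0,"wx": 0,"wy": 0,"wz": 0}])

```text
clock: 2.9
eef_pos: [0.6434, -0.2471, 0.0559]
eef_rot: [-0.159, 0.59, 0.783, 0.119]
ft_force: [0.4, 0.1, 0.3]
gripper_width: 0.005
gripper_force: 0.0
```

Run:
```python
from h import *
from scipy.spatial.transform import Rotation as Ro
np.set_printoptions(precision=4,suppress=True)
s=readout.state(); print(s["clock"],s["q"],s["eef_pos"],s["ft_force"],s["gripper_width"])
print(Ro.from_quat(np.roll(s["eef_rot"],-1)).as_matrix())
I={n:optics.snapshot(n) for n in("top","wrist")}
w=I["wrist"]; t=cv2.resize(I["top"][130:330,310:510],(480,480),interpolation=2); 
cv2.imwrite("pics/j2.png",cv2.resize(np.hstack([w,t]),(800,343),interpolation=cv2.INTER_AREA)[:,:,::-1])
```

```text
2.9 [-0.6301  0.6623  1.3251  0.2418  1.479  -0.9709] [ 0.6434 -0.2471  0.0559] [0.4136 0.0613 0.29  ] 0.005208673428521421
[[-0.2535  0.9613 -0.1078]
 [ 0.8857  0.2755  0.3738]
 [ 0.389  -0.0008 -0.9212]]
```

View pics/j2.png

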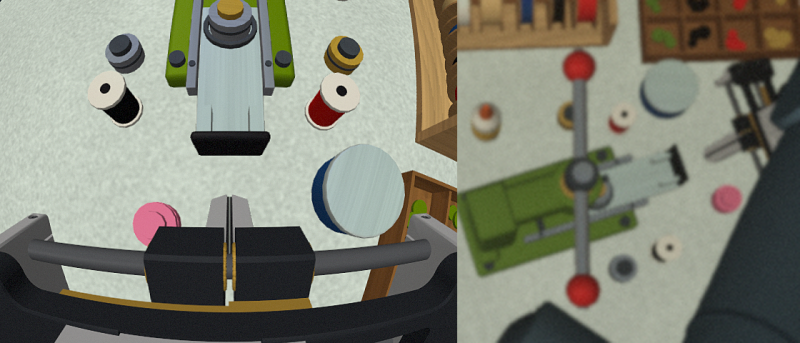

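The wrist view shows the fingers at (228,200), square to and centred on the black plate at (230,143). Nothing is in the way.

send_rows(motion=[{"gripper": 1,"x": -0.0028,"y": 0.0096,"z": 0,"wx": 0,"wy": 0,"wz": 0},{"gripper": 1,"x": -0.0028,"y": 0.0096,"z": 0,"wx": 0,"wy": 0,"wz": 0},{"gripper": 1,"x": -0.0014,"y": 0.0048,"z": 0,"wx": 0,"wy": 0,"wz": 0},{"gripper": 1,"x": -0.0014,"y": 0.0048,"z": 0,"wx": 0,"wy": 0,"wz": 0},{"gripper": 1,"x": -0.0014,"y": 0.0048,"z": 0,"wx": 0,"wy": 0,"wz": 0},{"gripper": 1,"x": -0.0014,"y": 0.0048,"z": 0,"wx": 0,"wy": 0,"wz": 0},{"gripper": 1,"x": -0.0014,"y": 0.0048,"z": 0,"wx": 0,"wy": 0,"wz": 0},{"gripper": 1,"x": -0.0014,"y": 0.0048,"z": 0,"wx": 0,"wy": 0,"wz": 0},{"gripper": 1,"x": -0.0014,"y": 0.0048,"z": 0,"wx": 0,"wy": 0,"wz": 0},{"gripper": 1,"x": -0.0014,"y": 0.0048,"z": 0,"wx": 0,"wy": 0,"wz": 0}])

```text
clock: 4.0
eef_pos: [0.6269, -0.1895, 0.0556]
eef_rot: [-0.158, 0.59, 0.783, 0.12]
ft_force: [1.1, -3.1, 0.6]
gripper_width: 0.006
gripper_force: 1.2
```

send_rows(motion=[{"gripper": 1,"x": -0.0011,"y": 0.0038,"z": 0,"wx": 0,"wy": 0,"wz": 0},{"gripper": 1,"x": -0.0011,"y": 0.0038,"z": 0,"wx": 0,"wy": 0,"wz": 0},{"gripper": 1,"x": -0.0011,"y": 0.0038,"z": 0,"wx": 0,"wy": 0,"wz": 0},{"gripper": 1,"x": -0.0006,"y": 0.0019,"z": 0,"wx": 0,"wy": 0,"wz": 0},{"gripper": 1,"x": -0.0006,"y": 0.0019,"z": 0,"wx": 0,"wy": 0,"wz": 0}])

```text
clock: 4.5
eef_pos: [0.6224, -0.1743, 0.0555]
eef_rot: [-0.159, 0.59, 0.783, 0.12]
ft_force: [1.6, -2.5, 0.4]
gripper_width: 0.003
gripper_force: 1.1
```

send_rows(motion=[{"gripper": 1,"x": -0.0004,"y": 0.0014,"z": 0,"wx": 0,"wy": 0,"wz": 0},{"gripper": 1,"x": -0.0004,"y": 0.0014,"z": 0,"wx": 0,"wy": 0,"wz": 0},{"gripper": 1,"x": -0.0004,"y": 0.0014,"z": 0,"wx": 0,"wy": 0,"wz": 0}])

```text
clock: 4.8
eef_pos: [0.6212, -0.1703, 0.0555]
eef_rot: [-0.159, 0.59, 0.783, 0.12]
ft_force: [1.5, -2.2, 0.7]
gripper_width: 0.005
gripper_force: 1.1
```

send_rows(motion=[{"gripper": 1,"x": -0.0004,"y": 0.0014,"z": 0,"wx": 0,"wy": 0,"wz": 0},{"gripper": 1,"x": -0.0004,"y": 0.0014,"z": 0,"wx": 0,"wy": 0,"wz": 0}])

```text
clock: 5.0
eef_pos: [0.6212, -0.1696, 0.0557]
eef_rot: [-0.156, 0.59, 0.783, 0.118]
ft_force: [2.6, -8.9, -0.2]
gripper_width: 0.007
gripper_force: 4.9
```

send_rows(motion=[{"gripper": 1,"x": -0.0003,"y": 0.001,"z": 0,"wx": 0,"wy": 0,"wz": 0},{"gripper": 1,"x": -0.0003,"y": 0.001,"z": 0,"wx": 0,"wy": 0,"wz": 0},{"gripper": 1,"x": 0,"y": 0,"z": 0,"wx": 0,"wy": 0,"wz": 0},{"gripper": 1,"x": 0,"y": 0,"z": 0,"wx": 0,"wy": 0,"wz": 0}])

```text
clock: 5.4
eef_pos: [0.6211, -0.1695, 0.0558]
eef_rot: [-0.154, 0.591, 0.783, 0.118]
ft_force: [4.4, -11.0, -1.7]
gripper_width: 0.003
gripper_force: 6.0
```

The slide is home: the force rose and the tip stopped at the expected place. I back off, rise and go to the far side of the arm half.

send_rows(motion=[{"gripper": 1,"x": 0.0055,"y": -0.0192,"z": 0,"wx": 0,"wy": 0,"wz": 0},{"gripper": 1,"x": 0.0055,"y": -0.0192,"z": 0,"wx": 0,"wy": 0,"wz": 0},{"gripper": 1,"x": 0.0055,"y": -0.0192,"z": 0,"wx": 0,"wy": 0,"wz": 0},{"gripper": 1,"x": 0.0055,"y": -0.0192,"z": 0,"wx": 0,"wy": 0,"wz": 0},{"gripper": 1,"x": 0,"y": 0,"z": 0.043,"wx": 0,"wy": 0,"wz": 0},{"gripper": 1,"x": 0,"y": 0,"z": 0.043,"wx": 0,"wy": 0,"wz": 0},{"gripper": 1,"x": 0,"y": 0,"z": 0.043,"wx": 0,"wy": 0,"wz": 0},{"gripper": 1,"x": 0,"y": 0,"z": 0.043,"wx": 0,"wy": 0,"wz": 0},{"gripper": 1,"x": 0,"y": 0,"z": 0.043,"wx": 0,"wy": 0,"wz": 0},{"gripper": 1,"x": 0,"y": 0,"z": 0.043,"wx": 0,"wy": 0,"wz": 0}])

```text
clock: 6.4
eef_pos: [0.6408, -0.2414, 0.3145]
eef_rot: [-0.16, 0.59, 0.783, 0.119]
ft_force: [0.2, -1.3, 0.5]
gripper_width: 0.004
gripper_force: 0.0
```

send_rows(motion=[{"gripper": 1,"x": 0,"y": 0,"z": 0,"wx": -0.0961,"wy": -0.0276,"wz": 0},{"gripper": 1,"x": 0,"y": 0,"z": 0,"wx": -0.0961,"wy": -0.0276,"wz": 0},{"gripper": 1,"x": 0,"y": 0,"z": 0,"wx": -0.0961,"wy": -0.0276,"wz": 0},{"gripper": 1,"x": 0,"y": 0,"z": 0,"wx": -0.0961,"wy": -0.0276,"wz": 0},{"gripper": 1,"x": 0,"y": 0,"z": 0,"wx": 0,"wy": 0,"wz": -0.1},{"gripper": 1,"x": 0,"y": 0,"z": 0,"wx": 0,"wy": 0,"wz": -0.1},{"gripper": 1,"x": 0,"y": 0,"z": 0,"wx": 0,"wy": 0,"wz": -0.11},{"gripper": 1,"x": 0,"y": 0,"z": 0,"wx": 0,"wy": 0,"wz": 0},{"gripper": 1,"x": 0,"y": 0,"z": 0,"wx": 0,"wy": 0,"wz": 0}])

```text
clock: 7.3
eef_pos: [0.6413, -0.2419, 0.3127]
eef_rot: [-0.001, 0.717, 0.697, -0.0]
ft_force: [-0.2, -0.5, 0.0]
gripper_width: 0.007
gripper_force: 0.0
```

Run:
```python
from h import *
from scipy.spatial.transform import Rotation as Ro
np.set_printoptions(precision=4,suppress=True)
s=readout.state(); print(s["clock"],s["q"],s["eef_pos"],s["ft_force"],s["gripper_width"])
print(Ro.from_quat(np.roll(s["eef_rot"],-1)).as_matrix())
im=optics.snapshot("top"); print([b for b in blobs(im,[0,170,80],[5,255,255],60)[1] if 350<b[0][0]<420])
```

```text
7.3 [-0.5258  0.2662  1.339   0.0001  1.5384 -0.4972] [ 0.6413 -0.2419  0.3127] [-0.1962 -0.4521  0.0408] 0.007047270582506981
[[ 0.0285  0.9996 -0.0017]
 [ 0.9996 -0.0285  0.0011]
 [ 0.0011 -0.0018 -1.    ]]
[(array([385.5, 127.8]), [381, 114, 11, 28, 272]), (array([380.5, 168.1]), [373, 161, 16, 15, 197]), (array([382.9, 299. ]), [375, 291, 17, 17, 223])]
```

send_rows(motion=[{"gripper": 1,"x": 0.005,"y": 0.0292,"z": 0,"wx": 0,"wy": 0,"wz": 0},{"gripper": 1,"x": 0.005,"y": 0.0292,"z": 0,"wx": 0,"wy": 0,"wz": 0},{"gripper": 1,"x": 0.005,"y": 0.0292,"z": 0,"wx": 0,"wy": 0,"wz": 0},{"gripper": 1,"x": 0.005,"y": 0.0292,"z": 0,"wx": 0,"wy": 0,"wz": 0},{"gripper": 1,"x": 0.005,"y": 0.0292,"z": 0,"wx": 0,"wy": 0,"wz": 0},{"gripper": 1,"x": 0.005,"y": 0.0292,"z": 0,"wx": 0,"wy": 0,"wz": 0},{"gripper": 1,"x": 0.005,"y": 0.0292,"z": 0,"wx": 0,"wy": 0,"wz": 0},{"gripper": 1,"x": 0.005,"y": 0.0292,"z": 0,"wx": 0,"wy": 0,"wz": 0},{"gripper": 1,"x": 0,"y": 0,"z": 0,"wx": 0,"wy": 0,"wz": 0},{"gripper": 1,"x": 0,"y": 0,"z": 0,"wx": 0,"wy": 0,"wz": 0}])

```text
clock: 8.35
eef_pos: [0.6816, -0.0085, 0.3132]
eef_rot: [-0.0, 0.717, 0.697, -0.0]
ft_force: [0.2, -0.1, 0.3]
gripper_width: 0.005
gripper_force: 0.0
```

Run:
```python
from h import *
s=readout.state(); print(s["clock"],s["q"],s["eef_pos"])
w=optics.snapshot("wrist");j=optics.snapshot("scene")
cv2.imwrite("pics/j3.png",cv2.resize(np.hstack([w,j]),(800,300),interpolation=cv2.INTER_AREA)[:,:,::-1])
```

```text
8.35 [-1.78315496e-01  2.56127380e-01  1.35014715e+00 -4.19571624e-04
  1.53594036e+00 -1.49151110e-01] [ 0.68156184 -0.00854289  0.31323638]
```

View pics/j3.png

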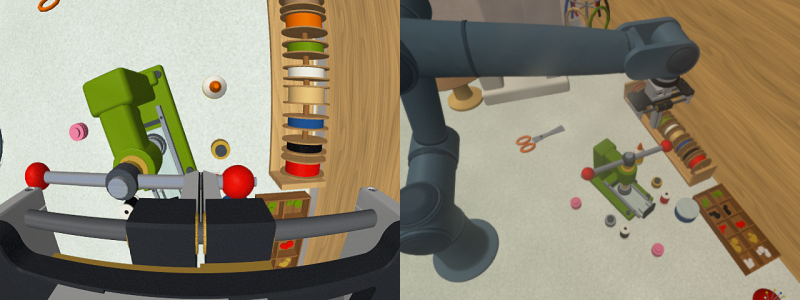

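The wrist view shows the tips beside the far ball at (238,181), on the +y side of the bar. The slide is home in the scene view. I descend now.

send_rows(motion=[{"gripper": 1,"x": 0,"y": 0,"z": -0.0212,"wx": 0,"wy": 0,"wz": 0},{"gripper": 1,"x": 0,"y": 0,"z": -0.0212,"wx": 0,"wy": 0,"wz": 0},{"gripper": 1,"x": 0,"y": 0,"z": -0.0212,"wx": 0,"wy": 0,"wz": 0},{"gripper": 1,"x": 0,"y": 0,"z": -0.0212,"wx": 0,"wy": 0,"wz": 0},{"gripper": 1,"x": 0,"y": 0,"z": -0.0212,"wx": 0,"wy": 0,"wz": 0},{"gripper": 1,"x": 0,"y": 0,"z": 0,"wx": 0,"wy": 0,"wz": 0},{"gripper": 1,"x": 0,"y": 0,"z": 0,"wx": 0,"wy": 0,"wz": 0}])

```text
clock: 9.15
eef_pos: [0.6816, -0.0097, 0.2077]
eef_rot: [-0.0, 0.718, 0.696, -0.0]
ft_force: [0.9, 0.6, 0.6]
gripper_width: 0.004
gripper_force: 0.0
```

Run:
```python
import numpy as np
from bench import readout
np.set_printoptions(precision=4,suppress=True)
p=readout.state()["eef_pos"];print(p,readout.state()["ft_force"])
A=np.array([.5853,-.0398])
T=lambda th:A+.095*np.array([np.cos(th),np.sin(th)])+.017*np.array([-np.sin(th),np.cos(th)])
print("to contact",T(-.033)-p[:2])
ths=np.linspace(-.033,-1.75,21); P=np.array([T(t) for t in ths]); print(ths[1]-ths[0]); print(np.diff(P,axis=0))
```

```text
[ 0.6816 -0.0097  0.2077] [0.8783 0.6301 0.6372]
to contact [-0.0008 -0.0162]
-0.08585000000000001
[[ 0.0008 -0.0082]
 [ 0.0001 -0.0083]
 [-0.0006 -0.0083]
 [-0.0013 -0.0082]
 [-0.002  -0.008 ]
 [-0.0027 -0.0078]
 [-0.0033 -0.0076]
 [-0.004  -0.0073]
 [-0.0046 -0.0069]
 [-0.0052 -0.0065]
 [-0.0057 -0.006 ]
 [-0.0062 -0.0055]
 [-0.0066 -0.005 ]
 [-0.007  -0.0044]
 [-0.0074 -0.0038]
 [-0.0077 -0.0031]
 [-0.0079 -0.0024]
 [-0.0081 -0.0017]
 [-0.0082 -0.001 ]
 [-0.0083 -0.0003]]
```

Two rows approach to contact, then I follow the arc.

send_rows(motion=[{"gripper": 1,"x": 0,"y": -0.008,"z": 0,"wx": 0,"wy": 0,"wz": 0},{"gripper": 1,"x": 0,"y": -0.008,"z": 0,"wx": 0,"wy": 0,"wz": 0},{"gripper": 1,"x": 0.0008,"y": -0.0082,"z": 0,"wx": 0,"wy": 0,"wz": -0.086},{"gripper": 1,"x": 0.0001,"y": -0.0083,"z": 0,"wx": 0,"wy": 0,"wz": -0.086},{"gripper": 1,"x": -0.0006,"y": -0.0083,"z": 0,"wx": 0,"wy": 0,"wz": -0.086},{"gripper": 1,"x": -0.0013,"y": -0.0082,"z": 0,"wx": 0,"wy": 0,"wz": -0.086},{"gripper": 1,"x": -0.002,"y": -0.008,"z": 0,"wx": 0,"wy": 0,"wz": -0.086},{"gripper": 1,"x": -0.0027,"y": -0.0078,"z": 0,"wx": 0,"wy": 0,"wz": -0.086},{"gripper": 1,"x": -0.0033,"y": -0.0076,"z": 0,"wx": 0,"wy": 0,"wz": -0.086}])

```text
clock: 10.05
eef_pos: [0.6731, -0.0815, 0.208]
eef_rot: [-0.0, 0.893, 0.45, 0.001]
ft_force: [2.3, 1.9, -2.0]
gripper_width: 0.004
gripper_force: 1.4
```

Run:
```python
from h import *
s=readout.state(); print(s["clock"],s["eef_pos"],s["ft_force"])
im=optics.snapshot("top"); print([b for b in blobs(im,[0,170,80],[5,255,255],60)[1] if 250<b[0][0]<520])
A=np.array([.5853,-.0398])
for b in blobs(im,[0,170,80],[5,255,255],60)[1]:
    X=onz("top",b[0],.23)[:2]-A
    if .12<np.hypot(*X)<.16: print(X,np.arctan2(X[1],X[0]))
```

```text
10.05 [ 0.67310967 -0.08149842  0.20797104] [ 2.25946081  1.91335588 -1.99536677]
[(array([384.5, 124.7]), [381, 114, 11, 28, 186]), (array([474. , 128.3]), [470, 122, 10, 14, 98]), (array([471.2, 153.7]), [467, 147, 11, 12, 92]), (array([343.8, 286.8]), [335, 279, 18, 17, 229])]
[-0.1118867   0.08338441] 2.5011336398865844
```

The arm is turning: fly is now about 1.09.

send_rows(motion=[{"gripper": 1,"x": -0.004,"y": -0.0073,"z": 0,"wx": 0,"wy": 0,"wz": -0.086},{"gripper": 1,"x": -0.0046,"y": -0.0069,"z": 0,"wx": 0,"wy": 0,"wz": -0.086},{"gripper": 1,"x": -0.0052,"y": -0.0065,"z": 0,"wx": 0,"wy": 0,"wz": -0.086},{"gripper": 1,"x": -0.0057,"y": -0.006,"z": 0,"wx": 0,"wy": 0,"wz": -0.086},{"gripper": 1,"x": -0.0062,"y": -0.0055,"z": 0,"wx": 0,"wy": 0,"wz": -0.086},{"gripper": 1,"x": -0.0066,"y": -0.005,"z": 0,"wx": 0,"wy": 0,"wz": -0.086},{"gripper": 1,"x": -0.007,"y": -0.0044,"z": 0,"wx": 0,"wy": 0,"wz": -0.086}])

```text
clock: 10.8
eef_pos: [0.634, -0.1233, 0.2082]
eef_rot: [0.0, 0.986, 0.166, 0.001]
ft_force: [3.6, 0.4, -1.4]
gripper_width: 0.003
gripper_force: 1.4
```

send_rows(motion=[{"gripper": 1,"x": -0.0074,"y": -0.0038,"z": 0,"wx": 0,"wy": 0,"wz": -0.086},{"gripper": 1,"x": -0.0077,"y": -0.0031,"z": 0,"wx": 0,"wy": 0,"wz": -0.086},{"gripper": 1,"x": -0.0079,"y": -0.0024,"z": 0,"wx": 0,"wy": 0,"wz": -0.086},{"gripper": 1,"x": -0.0081,"y": -0.0017,"z": 0,"wx": 0,"wy": 0,"wz": -0.086}])

```text
clock: 11.2
eef_pos: [0.6031, -0.1346, 0.2084]
eef_rot: [0.0, 1.0, -0.005, 0.002]
ft_force: [3.2, -0.4, -2.5]
gripper_width: 0.003
gripper_force: 1.6
```

send_rows(motion=[{"gripper": 1,"x": -0.004,"y": -0.0005,"z": 0,"wx": 0,"wy": 0,"wz": -0.043},{"gripper": 1,"x": -0.004,"y": -0.0005,"z": 0,"wx": 0,"wy": 0,"wz": -0.043}])

```text
clock: 11.4
eef_pos: [0.5951, -0.1356, 0.2084]
eef_rot: [0.001, 0.999, -0.047, 0.002]
ft_force: [3.9, 0.3, -2.1]
gripper_width: 0.006
gripper_force: 1.6
```

Run:
```python
from h import *
s=readout.state(); print(s["clock"],s["eef_pos"],s["ft_force"],s["q"])
im=optics.snapshot("top")
A=np.array([.5853,-.0398])
for b in blobs(im,[0,170,80],[5,255,255],40)[1]:
    X=onz("top",b[0],.22)[:2]-A
    if .12<np.hypot(*X)<.16: a=np.arctan2(X[1],X[0]); print(X,a,.48+3.109-a)
```

```text
11.4 [ 0.59510223 -0.13561405  0.20841209] [ 3.92667631  0.28790541 -2.0952957 ] [-4.09718925e-01  1.49077918e-01  1.66300550e+00  2.58510543e-04
  1.32588787e+00  1.25593991e+00]
[0.01188114 0.13948816] 1.4858247074573205 2.103175292542679
```

send_rows(motion=[{"gripper": 1,"x": -0.004,"y": 0,"z": 0,"wx": 0,"wy": 0,"wz": -0.043},{"gripper": 1,"x": -0.003,"y": 0,"z": 0,"wx": 0,"wy": 0,"wz": -0.03},{"gripper": 1,"x": 0,"y": 0,"z": 0,"wx": 0,"wy": 0,"wz": 0}])

```text
clock: 11.75
eef_pos: [0.5875, -0.1355, 0.2083]
eef_rot: [0.001, 0.997, -0.083, 0.001]
ft_force: [1.3, -1.4, 0.3]
gripper_width: 0.009
gripper_force: 0.8
```

send_rows(motion=[{"gripper": 1,"x": -0.002,"y": 0,"z": 0,"wx": 0,"wy": 0,"wz": 0},{"gripper": 1,"x": -0.002,"y": 0,"z": 0,"wx": 0,"wy": 0,"wz": 0}])

```text
clock: 11.95
eef_pos: [0.5856, -0.1352, 0.2083]
eef_rot: [0.0, 0.997, -0.083, 0.004]
ft_force: [13.5, -1.6, -5.0]
gripper_width: 0.008
gripper_force: 6.6
```

Force has jumped and the arm is at its stop. I press a little more, hold, then back off and look.

send_rows(motion=[{"gripper": 1,"x": -0.001,"y": 0,"z": 0,"wx": 0,"wy": 0,"wz": 0},{"gripper": 1,"x": 0,"y": 0,"z": 0,"wx": 0,"wy": 0,"wz": 0},{"gripper": 1,"x": 0,"y": 0,"z": 0,"wx": 0,"wy": 0,"wz": 0},{"gripper": 1,"x": 0,"y": 0,"z": 0,"wx": 0,"wy": 0,"wz": 0}])

```text
clock: 12.35
eef_pos: [0.5856, -0.1352, 0.2084]
eef_rot: [0.0, 0.997, -0.083, 0.005]
ft_force: [14.1, -1.6, -5.8]
gripper_width: 0.006
gripper_force: 6.7
```

send_rows(motion=[{"gripper": 1,"x": 0.01,"y": 0,"z": 0,"wx": 0,"wy": 0,"wz": 0},{"gripper": 1,"x": 0.015,"y": 0,"z": 0,"wx": 0,"wy": 0,"wz": 0},{"gripper": 1,"x": 0.015,"y": 0,"z": 0,"wx": 0,"wy": 0,"wz": 0},{"gripper": 1,"x": 0,"y": 0,"z": 0.03,"wx": 0,"wy": 0,"wz": 0},{"gripper": 1,"x": 0,"y": 0,"z": 0.04,"wx": 0,"wy": 0,"wz": 0},{"gripper": 1,"x": 0,"y": 0,"z": 0.04,"wx": 0,"wy": 0,"wz": 0},{"gripper": 1,"x": 0,"y": -0.04,"z": 0.02,"wx": 0,"wy": 0,"wz": 0},{"gripper": 1,"x": 0,"y": -0.04,"z": 0,"wx": 0,"wy": 0,"wz": 0},{"gripper": 1,"x": 0,"y": 0,"z": 0,"wx": 0,"wy": 0,"wz": 0},{"gripper": 1,"x": 0,"y": 0,"z": 0,"wx": 0,"wy": 0,"wz": 0}])

```text
clock: 13.35
eef_pos: [0.6218, -0.2149, 0.3366]
eef_rot: [-0.001, 0.996, -0.084, -0.001]
ft_force: [0.2, -0.3, -0.3]
gripper_width: 0.006
gripper_force: 0.0
```

Run:
```python
from h import *
s=readout.state(); print(s["clock"],s["eef_pos"],s["ft_force"])
A=np.array([.5853,-.0398])
w=optics.snapshot("wrist")
for k in range(2):
  im=optics.snapshot("top")
  for b in blobs(im,[0,170,80],[5,255,255],40)[1]:
    X=onz("top",b[0],.22)[:2]-A
    if .12<np.hypot(*X)<.16: a=np.arctan2(X[1],X[0]); print(X,a,.48+3.109-a)
cv2.imwrite("pics/j4.png",cv2.resize(np.hstack([w,im]),(800,300),interpolation=cv2.INTER_AREA)[:,:,::-1])
```

```text
13.35 [ 0.62181303 -0.21487495  0.33663928] [ 0.22769933 -0.29775034 -0.30762922]
[0.02473618 0.13764266] 1.3929813893468386 2.1960186106531614
[-0.02499167 -0.13921781] -1.7484193240274786 5.337419324027478
[0.02494877 0.13742244] 1.3912043788838986 2.1977956211161014
[-0.02498528 -0.13900567] -1.748640202859755 5.337640202859755
```

View pics/j4.png

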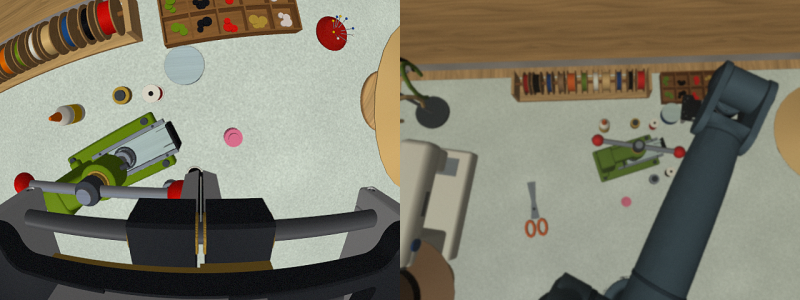

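The wrist view shows the shut arm clear of the fingers, with the plate's top edge at about (173,135), and everything else standing. One quick check of the plate position before handing in.

Run:
```python
from h import *
from scipy.spatial.transform import Rotation as Ro
s=readout.state();p=optics.camera_params("wrist");f=240/np.tan(np.radians(p["fov_y"]/2));T=p["tool_from_camera"]
R=Ro.from_quat(np.roll(s["eef_rot"],-1)).as_matrix()
w=optics.snapshot("wrist");g=cv2.cvtColor(w,cv2.COLOR_RGB2GRAY)
m=np.uint8(g<45);m[:180]=0;m[260:]=0;m[:,:240]=0;m[:,310:]=0
n,_,st,ce=cv2.connectedComponentsWithStats(m);i=1+np.argmax(st[1:,4]);uv=ce[i];print(st[i],uv)
d=uv-[p["cx"],p["cy"]];r=np.hypot(*d);th=r/f
v=R@T[:3,:3]@np.r_[d/r*np.sin(th),np.cos(th)];o=s["eef_pos"]+R@T[:3,3]
for z in(.05,.065,.076):
    X=(o+v*(z-o[2])/v[2])[:2]-[.5853,-.0398];print(z,X@[-.2756,.9613],X@[-.9613,-.2756])
```

```text
[265 194  26  47 478] [278.17782427 215.72803347]
0.05 -0.12181097195682437 0.0009766239578337056
0.065 -0.12457867272796745 -0.0007230262780661233
0.076 -0.12660831996013902 -0.0019694364510593064
```

```bash
python3 -c "
from bench import ctrl; print(ctrl.sign_off())"
```

```text
the job is handed in; nothing more can be done
None
```

The job is handed in with the press shut: the slide was pushed to its stop, the fly arm measured about 2.2 rad against its stop, and the robot is clear; the plunger's depth was not measured directly and no verdict came back.

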